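# Ready a spring clamping fixture for its next board

### The arm

A 7-joint arm with a two-finger parallel gripper is mounted at the origin on a cart in front of the work surface, level with it; the furniture and walls round the work are solid. World frame = base frame: x ahead of the robot, y to its left, z up, the work surface at z = 0. Lengths are in m, angles in rad, forces in N, time in s.
With the tool pointing down it reaches from about 0.4 to 0.85 m from the base axis. Payload 4.5 kg.
Tool frame: the origin (TCP) lies where the fingers leave the gripper's body, on its centre line; the fingertips stand 73 mm ahead of it and the grasp point (between the pads) lies 54 mm ahead of it; z points along the fingers, y is the line along which they close (so a half turn about z gives the same grasp; the last joint's range is limited). The gripper opens to 85 mm and grips with 20 to 120 N. Pads are 22 mm wide; open, the fingers measure 114 mm over their backs; the gripper's body (76 mm by 85 mm) begins 54 mm behind the grasp point. The pads swing forward as they close: fully open they stand 13 mm farther back than shut.
Start: joints at [1.339, 0.689, -0.195, 1.565, 0.157, 0.902, -0.215], TCP at [0.164, -0.603, 0.304] pointing down, gripper open.
Joint ranges: [-3.01, 3.01], [-0.46, 2.08], [-1.47, 1.51], [0.13, 2.56], [-1, 4.14], [0.04, 2.09], [-2.66, 2.66]. Speed limits (rad/s): [2.57, 2.57, 3.14, 3.14, 3.14, 3.14, 3.14].

### API

Orientations are given as a 3x3 rotation matrix whose columns are the frame's x, y, z axes.
In Python, from bench import manip, imaging, outline_of, pinpoint gives the robot as it stands. The module is installed in compiled form; this text tells all that it offers.
- The arm moves only by the tool carry_out, never from a script. Its argument "motion" is a list that holds one entry, the list of rows, each a list of 7 numbers: the turn, a rotation vector about the tool's x, y, z in shares of 2 pi rad (1.0 is 2 pi rad), then the shift along the tool's x, y, z in fractions of the full range, 1 being 1000 mm, then the closure, from -1 (fully open) to 1 (shut). In form: [[[wx, wy, wz, dx, dy, dz, fingers], ...]]. A call has 1 to 10 rows; each row is the pose to reach, as a shift and turn from the pose commanded when the call began, along the tool's axes at that moment; what a row does not reach only later rows make up. A row lasts 1/8 s, in which the tool goes at most 62.5 mm and 10.7 degrees, less where a joint would pass 70% of its speed; a pose out of reach is approached as far as the arm can. A shift or turn number past 1, either way, is cut back to 1. A call with a gripper value outside its range is refused whole. The fingers move at their own pace and stop on an object; "force" is the grip in N (left out, the last holds). Time passes only in rows, so rows that repeat a pose let the fingers close. It gives the time, the measured TCP pose, the force, the opening and the grip force at its end, in the units of the state.
- manip.get_state(): the state, without advancing time (a new reading comes with each control period).
- imaging.read_camera(name): name is "scene" or "top" or "wrist"; returns a dict with "color" (384x512x3 uint8, blue, green, red), "fx", "fy", "cx", "cy" (pixels), "eye" and "rotation" of the camera in the world; the wrist camera has in their place "mount" (4x4, takes a point from camera to tool coordinates, whose origin is the TCP and whose axes are the flange's). Camera axes: x right, y up, looking along -z (the intrinsics and any distortion apply to the point x, -y, -z); pixel columns grow to the right and rows downward; lengths in m; the calibration is good to about 2 mm. A picture is of the moment at which its call begins: read the wrist's pose just before it. There is no depth.
- manip.job_done(): hands the job in; it is judged then, once.
Trained networks look in a picture, given as the dict that the camera call returned (one of the last four; its "shot" number tells which), for a name from the list of things; names that differ only in an ending like _2 or _b are one class to them, and where a whole thing is asked for, a point or a joint stands for the part that bears it (a point fixed in the world has none). Each returns a list of dicts, best first, with "conf" (0 to 1); they miss things now and then, are a little off and sometimes report something else, mostly with a low value. They report only what shows in the picture. A call takes as long as a camera call.
- outline_of(label, picture): "region" (384x512 bool, what is visible of it) and "location" ([column, row] in pixels, amid what is visible of it).
- pinpoint(label, picture): "location" ([column, row] in pixels: a listed point, or the origin of a listed thing).
The state is a dict: "time": time; "joint_pos": joint angles; "qvel": joint speeds; "joint_torque": joint torques, N m; "tcp_pos": TCP position; "ee_rot": TCP orientation; "ft_force": force on the tool from outside, world axes, zero at the start; "ft_torque": the same for the moment, N m; "opening": opening from 0.0 (shut) to 1.0 (fully open); "grasp_force": force on a finger pad.
Only numpy, scipy, OpenCV 4.12 (cv2) and the standard library are available. Lean on these libraries where they do the work, as an engineer would, in place of code of your own. Each camera call takes 0.05 s, during which the arm holds its last target. There are 200 camera calls.

### The job

Get the spring clamping fixture ready for a board: take the two steel stop pins out of the wooden block and drop each into the bore of the fixture that it fits, right down onto its collar, while the clamp slide is still home. Then pull the slide out by its handle against the spring until its pointer is level with the mark tab, and keep it there: the program finishes while the gripper is still holding the slide at the mark. Leave the wood offcut and the spring clamp where they lie.

Things in the scene. Friction and masses are not known exactly. Their poses are not given: they have to be found in the camera images.
- fixture: Clamping fixture fixed to the bench: aluminium deck 145 x 170 x 30 mm, from x = -60 to +85 mm and y = -85 to +85 mm of its frame; origin on the bench surface, deck top at z = 30 mm. +x points away from the pull handle towards the bores; the slide is pulled out along -x. A dark spring housing (30 x 50 mm, top at z = 64 mm) stands on the deck at x = -60 to -30 mm, y = -25 to +25 mm.
- wide_bore (a point): Centre of the mouth, at deck-top height, of the wide bore: 20 mm diameter with 2 mm chamfer, straight through the 30 mm deck. In the fixture frame at x = 60, y = +45 mm (left, seen from the handle).
- narrow_bore (a point): Centre of the mouth, at deck-top height, of the narrow bore: 14 mm diameter with 2 mm chamfer, straight through the 30 mm deck. In the fixture frame at x = 60, y = -45 mm (right).
- thick_pin: Steel stop pin with the thicker grip: shank 18 mm diameter, reaching 26 mm below the collar; collar 32 mm diameter, 6 mm thick; above it a round grip 26 mm diameter, 36 mm tall. Origin on the axis at the underside of the collar, z up along the pin. Belongs in the wide bore, collar resting on the deck. About 0.1 to 0.2 kg.
- thin_pin: Steel stop pin with the thinner grip: shank 12 mm diameter, reaching 26 mm below the collar; collar 32 mm diameter, 6 mm thick; above it a round grip 16 mm diameter, 36 mm tall. Origin on the axis at the underside of the collar, z up along the pin. Belongs in the narrow bore, collar resting on the deck. About 0.1 to 0.2 kg.
- pin_block: Fixed block of light wood 50 x 140 x 34 mm with two 20 mm holes through it at y = +40 and -40 mm of its frame; the pins are parked in these, either one in either hole, collars resting on its top at z = 34 mm. Origin: centre of the underside.
- clamp_slide: Sliding part of the fixture: steel jaw bar across the deck (18 x 110 x 26 mm, z = 31 to 57 mm), rod through the housing and U-shaped pull handle, rigidly joined. It slides 50 mm along the fixture's -x; a spring (5 N at home, 250 N/m) pulls it home, about 12 to 16 N at the mark. Its origin coincides with the fixture's origin when home, and its axes are parallel to the fixture's.
- handle (a point): Middle of the top bar of the pull handle: a round bar 14 mm thick, running along the fixture's y, 64 mm between its two upright legs' axes, 88 mm above the bench. Free below the bar down to the rod (top at z = 54 mm). At home it is 35 mm in front of the spring housing; can be pinched from above with one finger on each side along the fixture's x.
- pointer (a point): Tip of the small pointer fin on the +y end of the jaw bar, 50 mm above the bench; it moves with the slide.
- mark (a point): Tip of the fin of the mark tab, 50 mm above the bench and about 1 mm beside the pointer's path; axes parallel to the fixture's. The slide is at the mark when pointer and mark have the same x in the fixture frame.
- mark_tab: Dark steel tab (16 x 12 x 14 mm with a 4 mm wide fin on top pointing to the jaw), clamped fast at the +y edge of the deck, 26 to 42 mm towards the handle from where the pointer stands at home. Origin on the bench below the mark.
- offcut: Loose pine offcut 38 x 140 x 38 mm, bystander. Origin: centre of the underside, 140 mm along y.
- clamp: Loose spring clamp 59 x 104 x 20 mm, bystander. Origin: centre of the underside.

How it is judged:
By the outcome, as a careful person would: the job done as asked, in the order asked, and still so for the second after the job is handed in, while the arm keeps its last pose, push and grip.
It also fails if it takes over 64 s, if anything falls off the work surface, if the arm or the gripper's body presses on something with over 40 N, if the wrist force passes 120 N, or if a joint passes its speed limit or range.

## Working session

There is one attempt and no reset: what is moved stays moved. The work goes in short steps, Python scripts to look and compute and a tool call to move; the robot and the scene stay as the last step left them, time stands still between calls to the robot, and variables do not carry over. Pictures are saved under pics/ and viewed, at most 10 in all, crops included, and the job is handed in when it is done.

Besides the shell and the picture viewer there is one more tool, called by a JSON object that holds its "op" and its "data", one argument or row to a line. carry_out: Moves the arm, as the interface text tells. Its arguments: {"type":"object","properties":{"motion":{"type":"array"},"force":{"type":"number"}},"required":["motion"]}

```bash
mkdir -p pics
cat > h.py <<'E'
import numpy as np, cv2
from bench import manip, imaging, outline_of, pinpoint
def ray(p,uv,st=None):
    x=(uv[0]-p['cx'])/p['fx']; y=(uv[1]-p['cy'])/p['fy']
    d=np.array([x,-y,-1.0])
    if 'mount' in p:
        M=np.array(p['mount']); R=np.array(st['ee_rot']); t=np.array(st['tcp_pos'])
        o=R@M[:3,3]+t; d=R@M[:3,:3]@d
    else: o=np.array(p['eye']); d=np.array(p['rotation'])@d
    return o,d
def atz(p,uv,z,st=None):
    o,d=ray(p,uv,st); return o+d*(z-o[2])/d[2]
def tri(rs):
    A=0;b=0
    for o,d in rs:
        d=d/np.linalg.norm(d);P=np.eye(3)-np.outer(d,d);A=A+P;b=b+P@o
    return np.linalg.solve(A,b)
E
python3 - <<'E'
from h import *
np.set_printoptions(precision=4,suppress=True)
print(manip.get_state())
Z=dict(fixture=0,wide_bore=.03,narrow_bore=.03,thick_pin=.034,thin_pin=.034,pin_block=0,handle=.088,pointer=.05,mark=.05,offcut=0,clamp=0,clamp_slide=0,mark_tab=0)
for n in ['scene','top']:
    p=imaging.read_camera(n); cv2.imwrite(f'pics/{n}0.png',p['color'])
    print(n,{k:v for k,v in p.items() if k!='color'})
    for k,z in Z.items():
        r=pinpoint(k,p)
        for q in r[:2]: print(k,q['conf'],q['location'],atz(p,q['location'],z))
E
```

```text
{'time': 0.0, 'joint_pos': array([ 1.3388,  0.69  , -0.1945,  1.5664,  0.1573,  0.9025, -0.2151]), 'qvel': array([-0.0009, -0.0014, -0.0016, -0.0005, -0.0006,  0.0011, -0.001 ]), 'joint_torque': array([ -0.0004, -53.9623,  -1.2668, -15.8548,   0.0091,   0.0093,
         0.    ]), 'tcp_pos': array([ 0.164 , -0.6025,  0.3031]), 'ee_rot': array([[ 0.9649,  0.2628, -0.0006],
       [ 0.2628, -0.9649,  0.0018],
       [-0.0001, -0.0019, -1.    ]]), 'ft_force': array([-0.2851,  0.4787, -0.1215]), 'ft_torque': array([-0.0721, -0.009 ,  0.0329]), 'grasp_force': 0.0, 'opening': 1.0037287005412328}
scene {'fx': 419.6303114424739, 'fy': 419.6303114424739, 'cx': 257.33657688565285, 'cy': 193.79167057757059, 'eye': array([-0.3053,  0.5316,  0.5917]), 'rotation': array([[-0.4563,  0.4087, -0.7904],
       [-0.8898, -0.2194,  0.4002],
       [-0.0099,  0.8859,  0.4638]]), 'shot': 1}
fixture 0.6 [268.0, 212.9] [0.5865 0.0473 0.    ]
fixture 0.48 [251.4, 201.9] [0.6657 0.0597 0.    ]
wide_bore 0.94 [243.8, 197.2] [0.6515 0.0903 0.03  ]
narrow_bore 0.9 [271.8, 190.1] [ 0.6526 -0.0012  0.03  ]
thick_pi
[... 976 characters left out ...]
[0.6464 0.0921 0.03  ]
narrow_bore 0.65 [278.1, 170.9] [ 0.6427 -0.0012  0.03  ]
narrow_bore 0.2 [179.5, 205.5] [0.5449 0.2705 0.03  ]
thick_pin 0.6 [157.3, 197.1] [0.5676 0.3318 0.034 ]
pin_block 0.56 [171.0, 207.3] [0.5447 0.2996 0.    ]
handle 0.88 [262.6, 220.9] [0.4947 0.0425 0.088 ]
pointer 0.77 [235.9, 185.2] [0.5977 0.1149 0.05  ]
pointer 0.35 [157.0, 199.5] [0.558  0.3288 0.05  ]
mark 0.62 [240.6, 193.1] [0.5758 0.1019 0.05  ]
offcut 0.91 [366.4, 250.7] [ 0.4241 -0.2438  0.    ]
clamp 0.76 [184.3, 149.8] [ 0.7126  0.2672 -0.    ]
clamp 0.38 [182.4, 204.0] [0.5542 0.2677 0.    ]
clamp_slide 0.98 [262.0, 193.3] [0.585  0.0434 0.    ]
mark_tab 0.43 [239.0, 197.8] [0.572  0.1083 0.    ]
```

Run:
```python
from h import *
a=cv2.imread('pics/scene0.png');b=cv2.imread('pics/top0.png')
b=cv2.resize(b[120:280,120:400],None,fx=2.85,fy=2.85,interpolation=2)[:, :798]
a=cv2.resize(a,None,fx=1.1,fy=1.1)
cv2.imwrite('pics/b.png',b); cv2.imwrite('pics/a.png',a)
```

```text
(no output)
```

View pics/a.png

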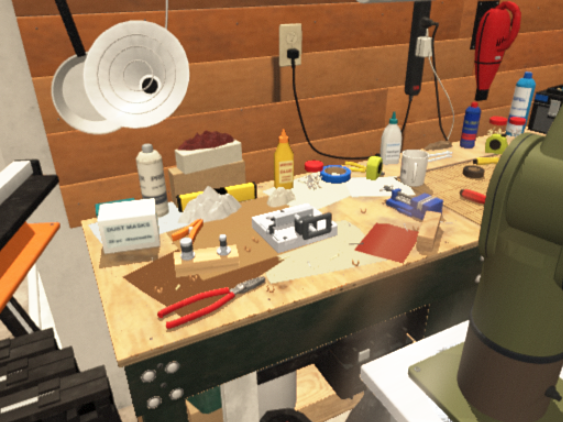

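View pics/b.png

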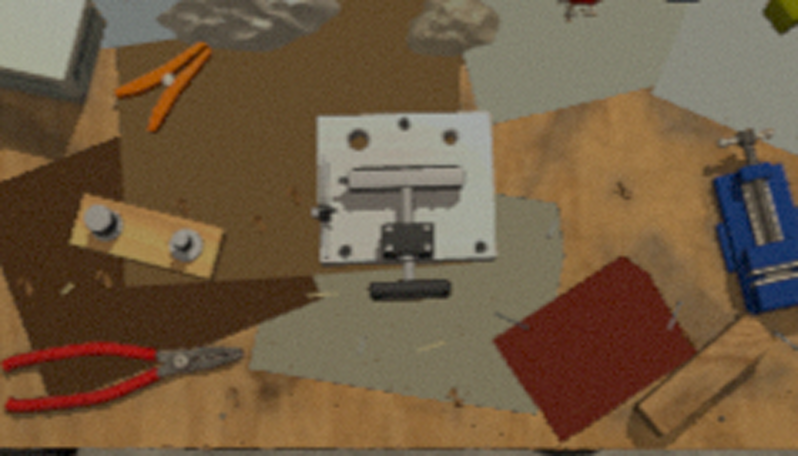

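The rows are not in the units I measure in: shifts go in shares of 1000 mm and turns go in shares of 2 pi rad. I convert before sending: 404 mm is 0.404, -204 mm is -0.204, 15 degrees is 0.0417.

{"op": "carry_out", "data": {
  "motion": [
    [[0,0,0.0222,0.404,-0.204,0,-1],[0,0,0.0417,0.404,-0.204,0,-1],[0,0,0.0417,0.404,-0.204,0,-1],[0,0,0.0417,0.404,-0.204,0,-1],[0,0,0.0417,0.404,-0.204,0,-1],[0,0,0.0417,0.404,-0.204,0,-1],[0,0,0.0417,0.404,-0.204,0,-1],[0,0,0.0417,0.404,-0.204,0,-1]]
  ]
}}

```text
time: 2.4
tcp_pos: [0.5046, -0.295, 0.304]
ee_rot: [[1.0, 0.013, 0.003], [0.013, -1.0, 0.003], [0.003, -0.003, -1.0]]
ft_force: [1.0, 0.5, -0.1]
opening: 0.999
grasp_force: 0.0
```

Converted, -345 mm is -0.345, 20 mm is 0.02.

{"op": "carry_out", "data": {
  "motion": [
    [[0,0,0,0.02,-0.345,0,-1],[0,0,0,0.02,-0.345,0,-1],[0,0,0,0.02,-0.345,0,-1],[0,0,0,0.02,-0.345,0,-1],[0,0,0,0.02,-0.345,0,-1],[0,0,0,0.02,-0.345,0,-1],[0,0,0,0.02,-0.345,0,-1]]
  ]
}}

```text
time: 3.28
tcp_pos: [0.5191, 0.048, 0.304]
ee_rot: [[1.0, 0.009, 0.0], [0.009, -1.0, 0.001], [0.0, -0.001, -1.0]]
ft_force: [-0.2, -1.9, -0.5]
opening: 1.003
grasp_force: 0.0
```

```bash
cat > w.py <<'E'
from h import *
import sys
np.set_printoptions(precision=4,suppress=True)
Z=dict(fixture=0,wide_bore=.03,narrow_bore=.03,thick_pin=.034,thin_pin=.034,pin_block=0,handle=.088,pointer=.05,mark=.05,mark_tab=0,clamp_slide=0)
st=manip.get_state(); p=imaging.read_camera('wrist'); cv2.imwrite(f'pics/{sys.argv[1]}.png',p['color'])
print(np.array(p['mount']),p['fx'],p['cx'],p['cy'],st['tcp_pos'],st['qvel'].max())
for k in sys.argv[2:]:
    for q in pinpoint(k,p)[:2]: print(k,q['conf'],q['location'],atz(p,q['location'],Z[k],st))
E
python3 w.py w1 fixture wide_bore narrow_bore handle pointer mark mark_tab clamp_slide
```

```text
[[-0.0003  0.9645  0.2642  0.0678]
 [ 1.      0.0004 -0.0004  0.0003]
 [-0.0005  0.2642 -0.9645 -0.0707]
 [ 0.      0.      0.      1.    ]] 289.8626872123912 258.2514952033167 191.83700323089616 [0.5191 0.048  0.304 ] 0.06201935032501422
fixture 0.89 [260.8, 104.7] [0.5963 0.0456 0.    ]
wide_bore 0.79 [223.3, 51.7] [0.6504 0.0873 0.03  ]
wide_bore 0.19 [466.5, 233.3] [ 0.44   -0.2197  0.03  ]
narrow_bore 0.79 [303.2, 51.3] [0.6516 0.0003 0.03  ]
handle 0.61 [264.0, 204.1] [0.4953 0.0417 0.088 ]
pointer 0.81 [203.1, 94.8] [0.6045 0.1074 0.05  ]
pointer 0.52 [202.6, 121.5] [0.5769 0.1091 0.05  ]
mark 0.47 [202.6, 123.6] [0.5747 0.1092 0.05  ]
mark_tab 0.48 [209.9, 119.6] [0.5778 0.1092 0.    ]
clamp_slide 0.69 [266.9, 105.4] [0.5955 0.038  0.    ]
```

Converted, -240 mm is -0.24, 40 mm is 0.04.

{"op": "carry_out", "data": {
  "motion": [
    [[0,0,0,0.04,-0.24,0,-1],[0,0,0,0.04,-0.24,0,-1],[0,0,0,0.04,-0.24,0,-1],[0,0,0,0.04,-0.24,0,-1],[0,0,0,0.04,-0.24,0,-1],[0,0,0,0.04,-0.24,0,-1]]
  ]
}}

```text
time: 4.47
tcp_pos: [0.5581, 0.284, 0.3035]
ee_rot: [[1.0, 0.003, -0.0], [0.003, -1.0, -0.002], [-0.0, 0.002, -1.0]]
ft_force: [-0.1, -1.3, 0.1]
opening: 1.001
grasp_force: 0.0
```

```bash
python3 w.py w2 thick_pin thin_pin pin_block
python3 - <<'E'
import cv2
a=cv2.imread('pics/w1.png')[0:300];b=cv2.imread('pics/w2.png')[40:340]
cv2.imwrite('pics/w12.png',cv2.vconcat([a,b]))
E
```

```text
[[-0.0003  0.9645  0.2642  0.0678]
 [ 1.      0.0004 -0.0004  0.0002]
 [-0.0005  0.2642 -0.9645 -0.0707]
 [ 0.      0.      0.      1.    ]] 289.8626872123912 258.2514952033167 191.83700323089616 [0.5581 0.284  0.3035] 0.026480744641667348
thick_pin 0.69 [219.0, 163.9] [0.5668 0.3297 0.034 ]
thin_pin 0.94 [288.8, 183.2] [0.5435 0.2462 0.034 ]
pin_block 0.84 [251.7, 168.6] [0.5548 0.2916 0.    ]
```

View pics/w12.png

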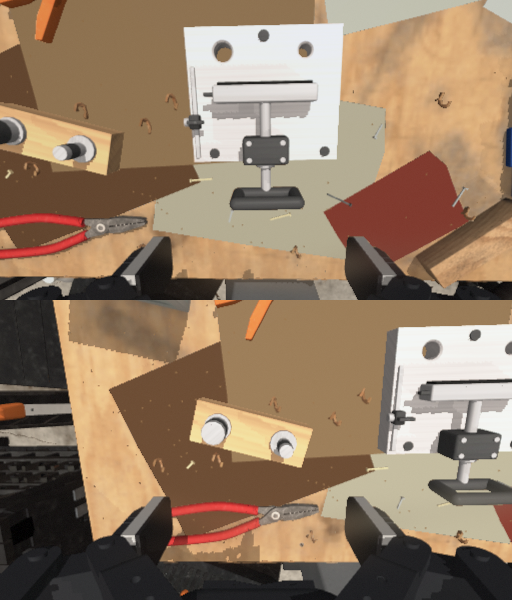

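Converted, 100 mm is 0.1, 90 mm is 0.09.

{"op": "carry_out", "data": {
  "motion": [
    [[0,0,0,0.007,-0.046,0.04,-0.4],[0,0,0,0.007,-0.046,0.09,-0.4],[0,0,0,0.007,-0.046,0.1,-0.4],[0,0,0,0.007,-0.046,0.1,-0.4]]
  ]
}}

```text
time: 5.18
tcp_pos: [0.5656, 0.3297, 0.2044]
ee_rot: [[1.0, 0.002, 0.0], [0.002, -1.0, -0.001], [0.0, 0.001, -1.0]]
ft_force: [-0.3, 0.7, 1.4]
opening: 0.7
grasp_force: 0.0
```

```bash
python3 w.py w3 thick_pin thin_pin
python3 - <<'E'
import cv2
a=cv2.imread('pics/w3.png');cv2.imwrite('pics/w3b.png',cv2.resize(a,None,fx=1.5,fy=1.5))
E
```

```text
[[-0.0003  0.9645  0.2642  0.0678]
 [ 1.      0.0004 -0.0004  0.0002]
 [-0.0005  0.2642 -0.9645 -0.0707]
 [ 0.      0.      0.      1.    ]] 289.8626872123912 258.2514952033167 191.83700323089616 [0.5656 0.3297 0.2044] 0.0018421341832606346
thick_pin 0.94 [256.4, 194.5] [0.565  0.3308 0.034 ]
thin_pin 0.6 [344.7, 216.7] [0.5447 0.2528 0.034 ]
```

View pics/w3b.png

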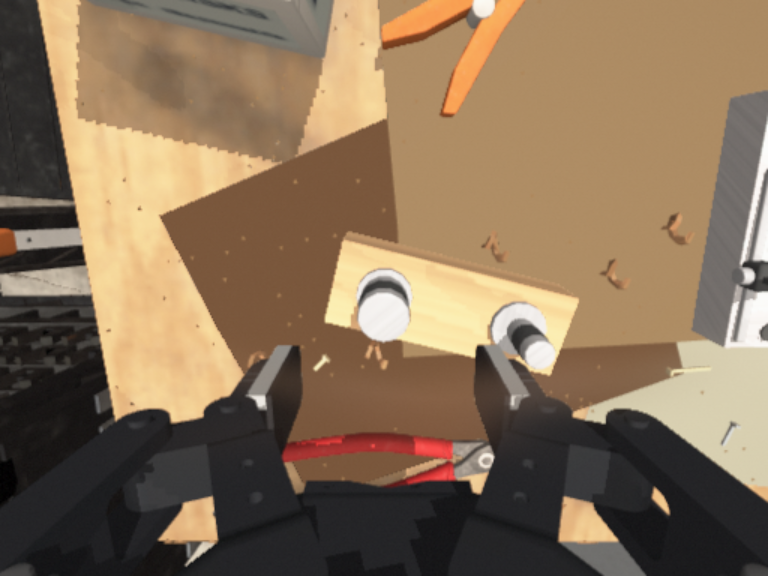

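Converted, 86 mm is 0.086, 50 mm is 0.05.

{"op": "carry_out", "data": {
  "motion": [
    [[0,0,0,-0.001,-0.001,0.05,-0.4],[0,0,0,-0.001,-0.001,0.086,-0.4],[0,0,0,-0.001,-0.001,0.086,-0.4],[0,0,0,-0.001,-0.001,0.086,1],[0,0,0,-0.001,-0.001,0.086,1],[0,0,0,-0.001,-0.001,0.086,1],[0,0,0,-0.001,-0.001,0.086,1],[0,0,0,-0.001,-0.001,0.086,1]]
  ],
  "force": 60
}}

```text
time: 6.32
tcp_pos: [0.5653, 0.3327, 0.1206]
ee_rot: [[1.0, 0.004, 0.004], [0.004, -1.0, 0.002], [0.004, -0.002, -1.0]]
ft_force: [0.1, -1.0, 6.5]
opening: 0.287
grasp_force: 58.6
```

Converted, 240 mm is 0.24, -95 mm is -0.095.

{"op": "carry_out", "data": {
  "motion": [
    [[0,0,0,0,0,-0.02,1],[0,0,0,0,0,-0.06,1],[0,0,0,0,0,-0.095,1],[0,0,0,0.085,0.24,-0.095,1],[0,0,0,0.085,0.24,-0.095,1],[0,0,0,0.085,0.24,-0.095,1],[0,0,0,0.085,0.24,-0.095,1],[0,0,0,0.085,0.24,-0.095,1],[0,0,0,0.085,0.24,-0.095,1]]
  ]
}}

```text
time: 7.45
tcp_pos: [0.65, 0.0922, 0.2142]
ee_rot: [[1.0, 0.003, 0.001], [0.003, -1.0, 0.001], [0.001, -0.001, -1.0]]
ft_force: [0.1, 1.5, -0.8]
opening: 0.283
grasp_force: 59.5
```

```bash
python3 w.py w4 thick_pin wide_bore narrow_bore pointer
python3 - <<'E'
from h import *
Z=dict(thick_pin=0)
p=imaging.read_camera('scene');s=manip.get_state();print(s['tcp_pos'],s['ee_rot'],s['ft_force'])
for k in ['wide_bore','narrow_bore','thick_pin']:
  for q in pinpoint(k,p)[:1]: print(k,q)
a=cv2.imread('pics/w4.png');cv2.imwrite('pics/w4b.png',cv2.resize(a,None,fx=1.5,fy=1.5))
E
```

```text
[[-0.0003  0.9645  0.2642  0.0678]
 [ 1.      0.0004 -0.0004  0.0002]
 [-0.0005  0.2642 -0.9645 -0.0707]
 [ 0.      0.      0.      1.    ]] 289.8626872123912 258.2514952033167 191.83700323089616 [0.65   0.0922 0.2142] 0.0067810201262744774
thick_pin 0.73 [257.2, 233.3] [0.6091 0.0929 0.034 ]
wide_bore 0.98 [265.7, 186.8] [0.6529 0.0853 0.03  ]
narrow_bore 0.9 [361.2, 187.0] [ 0.6529 -0.0014  0.03  ]
pointer 0.51 [256.0, 234.7] [0.6147 0.0939 0.05  ]
[0.64946349 0.09423954 0.21306656] [[ 9.99979280e-01  6.43565348e-03 -1.49120451e-04]
 [ 6.43574530e-03 -9.99979096e-01  6.23685378e-04]
 [-1.45103511e-04 -6.24632157e-04 -9.99999794e-01]] [-0.8774936  -0.49667013 -1.63623272]
wide_bore {'location': [247.3, 197.3], 'conf': 0.85}
narrow_bore {'location': [269.9, 186.9], 'conf': 0.92}
```

View pics/w4b.png

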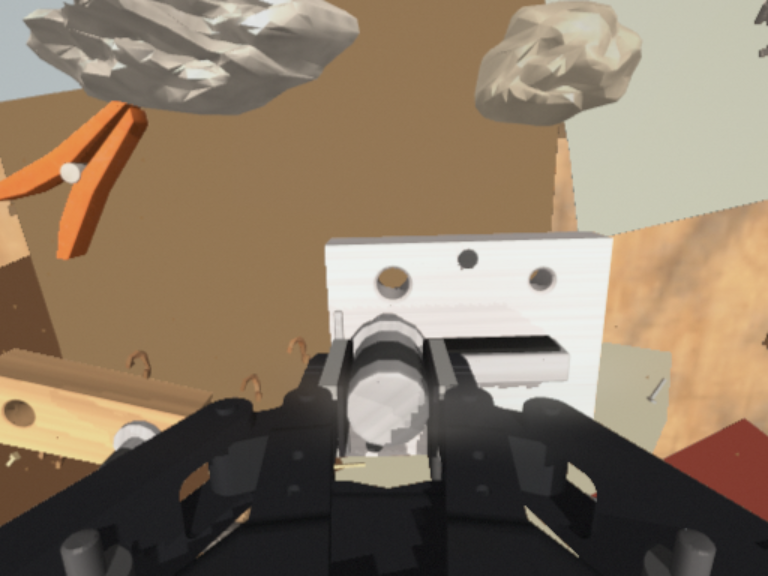

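```bash
cat > bore.py <<'E'
from h import *
import sys
# hole ellipses in a wrist picture -> tool coords
def holes(img,boxes):
    out=[]
    g=cv2.cvtColor(cv2.resize(img,None,fx=4,fy=4,interpolation=cv2.INTER_CUBIC),cv2.COLOR_BGR2LAB)[:,:,0]
    for (u,v,r) in boxes:
        x0,y0=int((u-r)*4),int((v-r)*4)
        c=g[y0:y0+8*r,x0:x0+8*r]
        t,b=cv2.threshold(c,0,255,cv2.THRESH_BINARY_INV+cv2.THRESH_OTSU)
        cs,_=cv2.findContours(b,cv2.RETR_EXTERNAL,cv2.CHAIN_APPROX_NONE)
        cs=[k for k in cs if len(k)>20]
        k=max(cs,key=cv2.contourArea); e=cv2.fitEllipse(cv2.convexHull(k))
        out.append((((e[0][0]+x0+.5)/4-.5,(e[0][1]+y0+.5)/4-.5),(e[1][0]/4,e[1][1]/4)))
    return out
def tool(p,uv,z):
    M=np.array(p['mount']);d=M[:3,:3]@np.array([(uv[0]-p['cx'])/p['fx'],-(uv[1]-p['cy'])/p['fy'],-1]);o=M[:3,3]
    return o+d*(z-o[2])/d[2]
E
python3 - <<'E'
from bore import *
np.set_printoptions(precision=4,suppress=True)
P=[]
for i in range(4):
    p=imaging.read_camera('wrist');s=manip.get_state();P.append(s['tcp_pos'])
print(np.mean(P,0),np.std(P,0))
z=np.mean(P,0)[2]-.03
H=holes(p['color'],[(262,188,16),(361,186,14)])
for h in H: print(h,tool(p,h[0],z))
E
```

```text
[0.6498 0.0927 0.2128] [0.     0.0001 0.    ]
((262.23290824890137, 188.10768127441406), (22.074630737304688, 23.095991134643555)) [0.0019 0.004  0.1828]
((361.68873500823975, 185.6195583343506), (14.622509956359863, 17.443382263183594)) [0.0041 0.0936 0.1828]
```

Converted, 66 mm is 0.066, 60 mm is 0.06.

{"op": "carry_out", "data": {
  "motion": [
    [[0,0,0,0.002,0.004,0.03,1],[0,0,0,0.002,0.004,0.06,1],[0,0,0,0.002,0.004,0.066,1],[0,0,0,0.002,0.004,0.066,1]]
  ]
}}

```text
time: 8.6
tcp_pos: [0.6521, 0.0886, 0.1471]
ee_rot: [[1.0, 0.004, 0.0], [0.004, -1.0, 0.0], [0.0, -0.0, -1.0]]
ft_force: [0.5, 0.8, -0.2]
opening: 0.287
grasp_force: 59.5
```

Run:
```python
from h import *
for i in range(3):
  p=imaging.read_camera('wrist');s=manip.get_state();print(s['tcp_pos'],s['ft_force'])
q=imaging.read_camera('scene')
a=cv2.resize(p['color'][150:350,130:400],None,fx=2.2,fy=2.2,interpolation=2)
b=cv2.resize(q['color'][140:250,190:340],None,fx=4,fy=4,interpolation=2)
cv2.imwrite('pics/x5.png',cv2.hconcat([cv2.resize(a,(400,300)),cv2.resize(b,(400,300))]))
```

```text
[0.65252679 0.08870552 0.14783285] [ 0.40221814  0.72823793 -1.47234769]
[0.6527317  0.08870322 0.14818879] [-0.29864454  0.18416369 -0.8231209 ]
[0.65277636 0.08868963 0.14830562] [-0.25460117  0.44751913 -0.88052632]
```

View pics/x5.png

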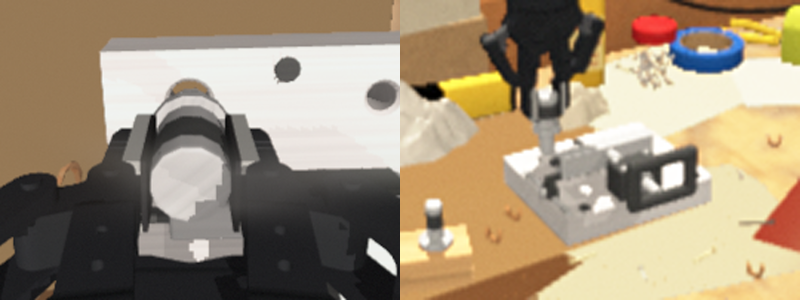

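Converted, 14 mm is 0.014, 8 mm is 0.008.

{"op": "carry_out", "data": {
  "motion": [
    [[0,0,0,0,0,0.008,1],[0,0,0,0,0,0.014,1],[0,0,0,0,0,0.014,1]]
  ]
}}

```text
time: 9.18
tcp_pos: [0.6516, 0.0886, 0.1321]
ee_rot: [[1.0, 0.004, -0.001], [0.004, -1.0, -0.0], [-0.001, 0.0, -1.0]]
ft_force: [0.4, 0.1, -1.2]
opening: 0.285
grasp_force: 59.6
```

Converted, 15 mm is 0.015, 14 mm is 0.014.

{"op": "carry_out", "data": {
  "motion": [
    [[0,0,0,0,0,0.008,1],[0,0,0,0,0,0.014,1],[0,0,0,0,0,0.015,1],[0,0,0,0,0,0.015,1]]
  ]
}}

```text
time: 9.68
tcp_pos: [0.6517, 0.0885, 0.1177]
ee_rot: [[1.0, 0.004, -0.0], [0.004, -1.0, -0.0], [-0.0, 0.0, -1.0]]
ft_force: [0.2, -0.8, -0.6]
opening: 0.286
grasp_force: 59.6
```

Converted, 2 mm is 0.002.

{"op": "carry_out", "data": {
  "motion": [
    [[0,0,0,0,0,0.002,1],[0,0,0,0,0,0.002,1]]
  ]
}}

```text
time: 9.93
tcp_pos: [0.6521, 0.0884, 0.1166]
ee_rot: [[1.0, 0.004, 0.001], [0.004, -1.0, -0.0], [0.001, 0.0, -1.0]]
ft_force: [-0.9, -0.2, 4.3]
opening: 0.29
grasp_force: 60.4
```

Converted, -164 mm is -0.164, -107 mm is -0.107.

{"op": "carry_out", "data": {
  "motion": [
    [[0,0,0,0,0,0,-0.4],[0,0,0,0,0,0,-0.4],[0,0,0,0,0,0,-0.4],[0,0,0,0,0,-0.04,-0.4],[0,0,0,0,0,-0.085,-0.4],[0,0,0,-0.107,-0.164,-0.085,-0.4],[0,0,0,-0.107,-0.164,-0.085,-0.4],[0,0,0,-0.107,-0.164,-0.085,-0.4],[0,0,0,-0.107,-0.164,-0.085,-0.4],[0,0,0,-0.107,-0.164,-0.085,-0.4]]
  ]
}}

```text
time: 11.18
tcp_pos: [0.544, 0.2526, 0.2009]
ee_rot: [[1.0, 0.006, 0.0], [0.006, -1.0, -0.0], [0.0, 0.0, -1.0]]
ft_force: [0.8, -1.1, -0.4]
opening: 0.698
grasp_force: 0.0
```

```bash
python3 w.py w6 thin_pin; python3 w.py w7 thin_pin
python3 - <<'E'
from h import *
s=manip.get_state();print(s['tcp_pos'],s['ee_rot'])
q=imaging.read_camera('scene')
a=cv2.imread('pics/w7.png')
b=cv2.resize(q['color'][140:250,190:340],None,fx=4,fy=4,interpolation=2)
cv2.imwrite('pics/x7.png',cv2.hconcat([cv2.resize(a,(400,300)),cv2.resize(b,(400,300))]))
E
```

```text
[[-0.0003  0.9645  0.2642  0.0678]
 [ 1.      0.0004 -0.0004  0.0002]
 [-0.0005  0.2642 -0.9645 -0.0707]
 [ 0.      0.      0.      1.    ]] 289.8626872123912 258.2514952033167 191.83700323089616 [0.544  0.2526 0.2009] 0.045240885824772765
thin_pin 0.78 [258.3, 196.0] [0.5431 0.2521 0.034 ]
[[-0.0003  0.9645  0.2642  0.0678]
 [ 1.      0.0004 -0.0004  0.0002]
 [-0.0005  0.2642 -0.9645 -0.0707]
 [ 0.      0.      0.      1.    ]] 289.8626872123912 258.2514952033167 191.83700323089616 [0.5454 0.2501 0.2009] 0.0167136325666778
thin_pin 0.61 [256.5, 197.7] [0.5431 0.251  0.034 ]
[0.54546256 0.24989067 0.20085282] [[ 9.99999467e-01  5.77811597e-04  8.55654250e-04]
 [ 5.78895915e-04 -9.99999029e-01 -1.26753337e-03]
 [ 8.54921024e-04  1.26802803e-03 -9.99998831e-01]]
```

View pics/x7.png

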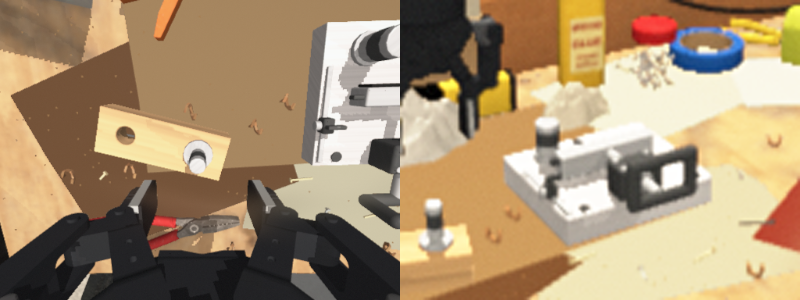

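Converted, 83 mm is 0.083, 50 mm is 0.05.

{"op": "carry_out", "data": {
  "motion": [
    [[0,0,0,-0.001,-0.002,0.05,-0.4],[0,0,0,-0.001,-0.002,0.083,-0.4],[0,0,0,-0.001,-0.002,0.083,-0.4],[0,0,0,-0.001,-0.002,0.083,1],[0,0,0,-0.001,-0.002,0.083,1],[0,0,0,-0.001,-0.002,0.083,1],[0,0,0,-0.001,-0.002,0.083,1],[0,0,0,-0.001,-0.002,0.083,1],[0,0,0,-0.001,-0.002,0.083,1]]
  ]
}}

```text
time: 12.55
tcp_pos: [0.5441, 0.2543, 0.1196]
ee_rot: [[1.0, 0.004, 0.003], [0.004, -1.0, 0.001], [0.003, -0.001, -1.0]]
ft_force: [-0.2, -0.8, 6.9]
opening: 0.164
grasp_force: 58.4
```

Run:
```python
from h import *
s=manip.get_state();print(s['tcp_pos'],s['ft_force'],s['opening'],s['grasp_force'])
```

```text
[0.54412599 0.25428588 0.11955758] [-0.20552105 -0.81205924  6.85927241] 0.16401953489618964 58.36482346057892
```

Converted, 254 mm is 0.254, 102 mm is 0.102.

{"op": "carry_out", "data": {
  "motion": [
    [[0,0,0,0,0,-0.02,1],[0,0,0,0,0,-0.06,1],[0,0,0,0,0,-0.095,1],[0,0,0,0.102,0.254,-0.095,1],[0,0,0,0.102,0.254,-0.095,1],[0,0,0,0.102,0.254,-0.095,1],[0,0,0,0.102,0.254,-0.095,1],[0,0,0,0.102,0.254,-0.095,1],[0,0,0,0.102,0.254,-0.095,1],[0,0,0,0.102,0.254,-0.095,1]]
  ]
}}

```text
time: 13.8
tcp_pos: [0.6456, 0.0035, 0.2133]
ee_rot: [[1.0, 0.007, -0.0], [0.007, -1.0, 0.002], [-0.0, -0.002, -1.0]]
ft_force: [0.6, -0.5, -0.8]
opening: 0.166
grasp_force: 58.7
```

Run:
```python
from bore import *
np.set_printoptions(precision=4,suppress=True)
P=[]
for i in range(5):
    p=imaging.read_camera('wrist');s=manip.get_state();P.append(s['tcp_pos'])
print(P,s['ee_rot'],s['ft_force'],s['opening'])
z=P[-1][2]-.03
q=pinpoint('narrow_bore',p)[0];print(q,tool(p,q['location'],z))
u,v=q['location']
for r in (11,13,16):
  h=holes(p['color'],[(u,v,r)])[0]; print(h,tool(p,h[0],z))
q=pinpoint('thin_pin',p)
for k in q[:2]: print(k,tool(p,k['location'],.0850))
a=p['color'];cv2.imwrite('pics/x8.png',cv2.resize(a[150:350,150:380],None,fx=3,fy=3,interpolation=2))
```

```text
[array([0.6456, 0.0039, 0.2132]), array([0.6457, 0.0037, 0.2131]), array([0.6457, 0.0033, 0.2131]), array([0.6458, 0.0027, 0.213 ]), array([0.6459, 0.0022, 0.213 ])] [[ 1.      0.0064 -0.0003]
 [ 0.0064 -1.      0.0006]
 [-0.0003 -0.0006 -1.    ]] [ 0.0951  0.4921 -0.4961] 0.1612235828009254
{'location': [260.7, 184.8], 'conf': 0.69} [0.0049 0.0026 0.183 ]
((262.5979461669922, 180.80772495269775), (15.833399772644043, 16.61716079711914)) [0.0086 0.0043 0.183 ]
((262.5746488571167, 180.7836675643921), (15.821515083312988, 16.738353729248047)) [0.0086 0.0042 0.183 ]
((262.56785583496094, 180.774977684021), (15.86990737915039, 16.781156539916992)) [0.0086 0.0042 0.183 ]
{'location': [262.6, 234.6], 'conf': 0.66} [-0.0006  0.0028  0.085 ]
```

View pics/x8.png

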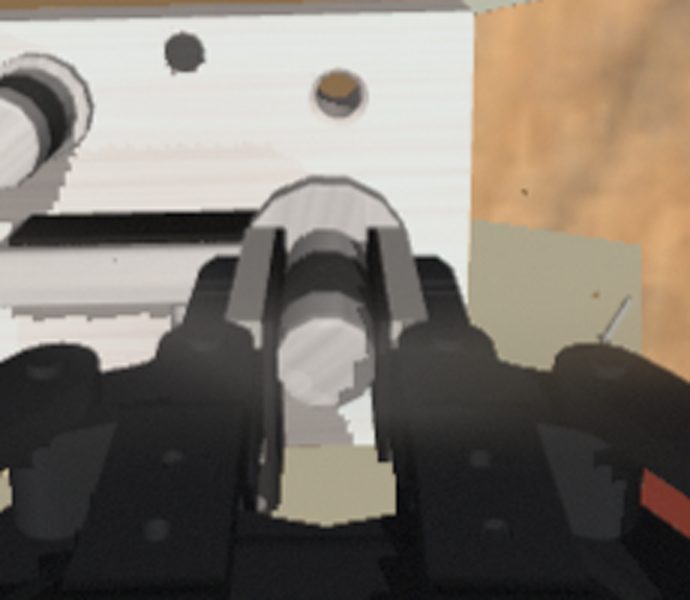

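```bash
cat > m.py <<'E'
from bore import *
np.set_printoptions(precision=4,suppress=True)
for i in range(6):
    p=imaging.read_camera('wrist');s=manip.get_state()
z=s['tcp_pos'][2]-.03
h=holes(p['color'],[(262,181,15)])[0]; print(s['tcp_pos'],s['ee_rot'][0],h,tool(p,h[0],z))
E
python3 m.py
```

```text
[0.6462 0.0005 0.2129] [1.    0.004 0.   ] ((259.76476192474365, 181.31957054138184), (15.968415260314941, 16.635839462280273)) [0.0081 0.0017 0.1829]
```

Converted, 66 mm is 0.066, 60 mm is 0.06.

{"op": "carry_out", "data": {
  "motion": [
    [[0,0,0,0.008,0.001,0.03,1],[0,0,0,0.008,0.001,0.06,1],[0,0,0,0.008,0.001,0.066,1],[0,0,0,0.008,0.001,0.066,1],[0,0,0,0.008,0.001,0.066,1],[0,0,0,0.008,0.001,0.066,1],[0,0,0,0.008,0.001,0.066,1],[0,0,0,0.008,0.001,0.066,1]]
  ]
}}

```text
time: 15.45
tcp_pos: [0.6543, -0.0005, 0.1472]
ee_rot: [[1.0, 0.004, 0.0], [0.004, -1.0, -0.0], [0.0, 0.0, -1.0]]
ft_force: [-0.1, 0.2, -1.1]
opening: 0.163
grasp_force: 58.7
```

Run:
```python
from h import *
p=imaging.read_camera('wrist');s=manip.get_state();print(s['tcp_pos'],s['ft_force'])
cv2.imwrite('pics/x9.png',cv2.resize(p['color'][150:300,170:350],None,fx=3,fy=3,interpolation=2))
```

```text
[ 6.54277868e-01 -4.69652913e-04  1.47048262e-01] [-0.01001862 -1.45111321 -0.90360298]
```

View pics/x9.png

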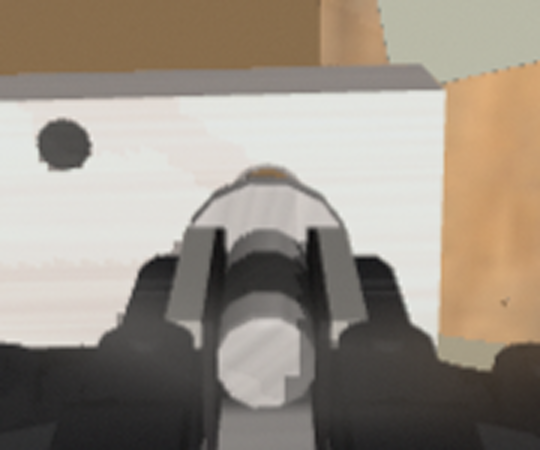

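Converted, 14 mm is 0.014, 8 mm is 0.008.

{"op": "carry_out", "data": {
  "motion": [
    [[0,0,0,0,0.0005,0.008,1],[0,0,0,0,0.0005,0.014,1],[0,0,0,0,0.0005,0.014,1]]
  ]
}}

```text
time: 15.88
tcp_pos: [0.6536, -0.0011, 0.1318]
ee_rot: [[1.0, 0.004, -0.002], [0.004, -1.0, -0.0], [-0.002, 0.0, -1.0]]
ft_force: [0.3, 0.1, -0.9]
opening: 0.164
grasp_force: 58.9
```

Converted, 16 mm is 0.016, 15 mm is 0.015.

{"op": "carry_out", "data": {
  "motion": [
    [[0,0,0,0,0,0.008,1],[0,0,0,0,0,0.015,1],[0,0,0,0,0,0.016,1],[0,0,0,0,0,0.016,1]]
  ]
}}

```text
time: 16.38
tcp_pos: [0.6541, -0.001, 0.1167]
ee_rot: [[1.0, 0.004, -0.0], [0.004, -1.0, -0.0], [-0.0, 0.0, -1.0]]
ft_force: [0.5, 0.4, -1.5]
opening: 0.167
grasp_force: 58.8
```

Converted, 2 mm is 0.002.

{"op": "carry_out", "data": {
  "motion": [
    [[0,0,0,0,0,0.002,1],[0,0,0,0,0,0.002,1]]
  ]
}}

```text
time: 16.62
tcp_pos: [0.6541, -0.0009, 0.1156]
ee_rot: [[1.0, 0.004, 0.0], [0.004, -1.0, -0.0], [0.0, 0.0, -1.0]]
ft_force: [-1.8, -0.6, 5.1]
opening: 0.167
grasp_force: 59.4
```

Converted, -105 mm is -0.105, -60 mm is -0.06.

{"op": "carry_out", "data": {
  "motion": [
    [[0,0,0,0,0,0,-0.4],[0,0,0,0,0,0,-0.4],[0,0,0,0,0,0,-0.4],[0,0,0,0,0,-0.05,-0.4],[0,0,0,0,0,-0.105,-0.4],[0,0,0,-0.06,0,-0.105,-0.4],[0,0,0,-0.06,0,-0.105,-0.4]]
  ]
}}

```text
time: 17.5
tcp_pos: [0.5856, -0.002, 0.2186]
ee_rot: [[1.0, 0.004, -0.014], [0.004, -1.0, -0.002], [-0.014, 0.002, -1.0]]
ft_force: [0.8, -0.4, -0.5]
opening: 0.703
grasp_force: 0.0
```

Run:
```python
from h import *
s=manip.get_state();print(s['tcp_pos'],s['joint_pos'],s['ee_rot'][0])
```

```text
[ 0.58561525 -0.0019835   0.2186392 ] [-0.03759195  0.75143381 -0.0658171   1.759033    0.07507113  0.64798551
 -1.71265747] [ 0.9998877   0.00441296 -0.0143215 ]
```

Converted, -97 mm is -0.097, -41 mm is -0.041, -91.3 degrees is -0.2536.

{"op": "carry_out", "data": {
  "motion": [
    [[0,0,-0.0278,-0.04,-0.01,0,-0.05],[0,0,-0.0556,-0.097,-0.041,0,-0.05],[0,0,-0.0833,-0.097,-0.041,0,-0.05],[0,0,-0.1111,-0.097,-0.041,0,-0.05],[0,0,-0.1389,-0.097,-0.041,0,-0.05],[0,0,-0.1667,-0.097,-0.041,0,-0.05],[0,0,-0.1944,-0.097,-0.041,0,-0.05],[0,0,-0.2222,-0.097,-0.041,0,-0.05],[0,0,-0.25,-0.097,-0.041,0,-0.05],[0,0,-0.2536,-0.097,-0.041,0,-0.05]]
  ]
}}

```text
time: 18.75
tcp_pos: [0.4974, 0.0391, 0.2196]
ee_rot: [[-0.025, 1.0, -0.0], [1.0, 0.025, 0.0], [0.0, -0.0, -1.0]]
ft_force: [0.8, -0.5, 0.3]
opening: 0.526
grasp_force: 0.0
```

Run:
```python
from bore import *
np.set_printoptions(precision=4,suppress=True)
for i in range(4):
    p=imaging.read_camera('wrist');s=manip.get_state()
print(s['tcp_pos'],s['ee_rot'],s['opening'])
for k,z in [('handle',.088),('pointer',.05),('mark',.05),('wide_bore',.03),('narrow_bore',.03),('thick_pin',.03),('thin_pin',.03)]:
    for q in pinpoint(k,p)[:2]: print(k,q['conf'],q['location'],tool(p,q['location'],s['tcp_pos'][2]-z),atz(p,q['location'],z,s))
cv2.imwrite('pics/x10.png',cv2.resize(p['color'],None,fx=1.5,fy=1.5,interpolation=2))
```

```text
[0.4971 0.0394 0.2198] [[-0.0246  0.9997 -0.0001]
 [ 0.9997  0.0246 -0.0002]
 [-0.0002 -0.0001 -1.    ]] 0.5233201310291337
handle 0.71 [349.9, 179.2] [0.0204 0.0666 0.1318] [0.5632 0.0613 0.088 ]
handle 0.68 [260.0, 207.3] [-0.0008  0.0022  0.1318] [0.4994 0.0386 0.088 ]
pointer 0.68 [393.4, 114.9] [0.0645 0.1094 0.1698] [0.6048 0.1065 0.05  ]
pointer 0.39 [340.6, 112.2] [0.0666 0.0669 0.1698] [0.5623 0.1075 0.05  ]
mark 0.71 [360.0, 112.8] [0.0661 0.0824 0.1698] [0.5779 0.1074 0.05  ]
wide_bore 0.88 [434.1, 136.8] [0.0456 0.1567 0.1898] [0.6527 0.0887 0.03  ]
wide_bore 0.5 [357.0, 112.7] [0.0662 0.0866 0.1898] [0.582  0.1076 0.03  ]
narrow_bore 0.86 [417.2, 233.8] [-0.0472  0.1552  0.1898] [ 0.6535 -0.0041  0.03  ]
thick_pin 0.83 [434.1, 139.1] [0.0435 0.1571 0.1898] [0.653  0.0867 0.03  ]
thin_pin 0.65 [422.9, 231.4] [-0.0447  0.1604  0.1898] [ 0.6586 -0.0015  0.03  ]
thin_pin 0.47 [346.8, 174.6] [0.0114 0.0822 0.1898] [0.579  0.0527 0.03  ]
```

View pics/x10.png

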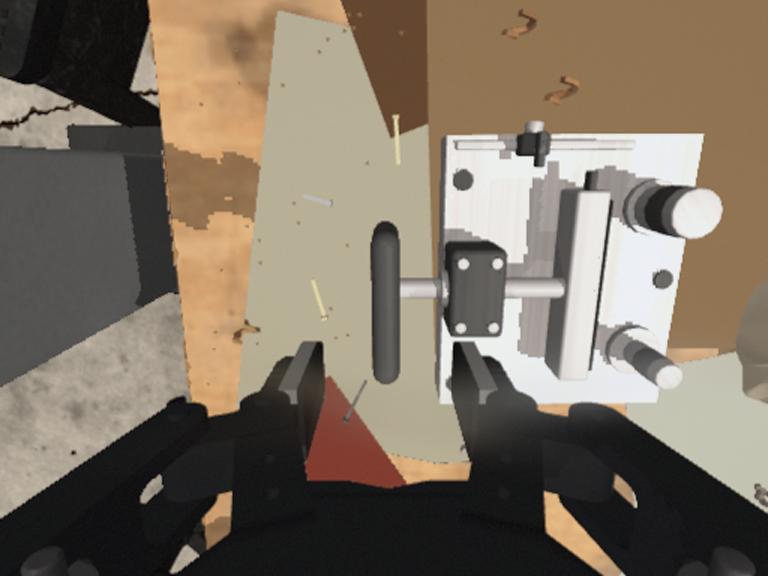

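Converted, 76 mm is 0.076, 40 mm is 0.04.

{"op": "carry_out", "data": {
  "motion": [
    [[0,0,0,-0.001,0,0.04,-0.05],[0,0,0,-0.001,0,0.076,-0.05],[0,0,0,-0.001,0,0.076,-0.05],[0,0,0,-0.001,0,0.076,1],[0,0,0,-0.001,0,0.076,1],[0,0,0,-0.001,0,0.076,1],[0,0,0,-0.001,0,0.076,1],[0,0,0,-0.001,0,0.076,1]]
  ],
  "force": 80
}}

```text
time: 20.3
tcp_pos: [0.4962, 0.0386, 0.1454]
ee_rot: [[-0.027, 1.0, -0.0], [1.0, 0.027, -0.0], [-0.0, -0.0, -1.0]]
ft_force: [-4.7, 1.2, 4.0]
opening: 0.135
grasp_force: 78.0
```

```bash
cat > pm.py <<'E'
from bore import *
import sys
np.set_printoptions(precision=4,suppress=True)
for i in range(4):
    p=imaging.read_camera('wrist');s=manip.get_state()
print(s['time'],s['tcp_pos'],s['ee_rot'][0],s['ft_force'],s['opening'],s['grasp_force'])
for k in ['pointer','mark']:
    for q in pinpoint(k,p)[:2]: print(k,q['conf'],q['location'],tool(p,q['location'],s['tcp_pos'][2]-.05))
cv2.imwrite(f'pics/{sys.argv[1]}.png',p['color'])
E
python3 pm.py p1
```

```text
20.5 [0.4962 0.0386 0.1453] [-0.0268  0.9996 -0.0004] [-3.1717  1.3544  5.6395] 0.1298621524607748 77.98172950744629
pointer 0.85 [455.7, 116.6] [0.0642 0.1104 0.0953]
pointer 0.59 [478.5, 272.2] [-0.0326  0.1426  0.0953]
mark 0.86 [405.9, 111.8] [0.0668 0.0825 0.0953]
```

{"op": "carry_out", "data": {
  "motion": [
    [[0,0,0,0,-0.006,0,1],[0,0,0,0,-0.012,0,1],[0,0,0,0,-0.018,0,1],[0,0,0,0,-0.023,0,1],[0,0,0,0,-0.023,0,1],[0,0,0,0,-0.023,0,1],[0,0,0,0,-0.023,0,1]]
  ]
}}

```text
time: 21.48
tcp_pos: [0.4789, 0.038, 0.1454]
ee_rot: [[-0.025, 1.0, 0.01], [1.0, 0.025, 0.002], [0.002, 0.01, -1.0]]
ft_force: [8.7, -2.2, -3.4]
opening: 0.133
grasp_force: 78.1
```

```bash
python3 pm.py p2
python3 - <<'E'
import cv2
a=cv2.imread('pics/p1.png')[80:160,370:500];b=cv2.imread('pics/p2.png')[80:160,370:500]
cv2.imwrite('pics/p12.png',cv2.resize(cv2.vconcat([a,b]),None,fx=3.7,fy=3.7,interpolation=2))
E
```

```text
21.675 [0.4789 0.038  0.1454] [-0.0251  0.9996  0.0102] [ 8.9913 -1.3035 -2.296 ] 0.1350513236486058 78.11849355697632
mark 0.92 [432.1, 113.1] [0.0661 0.0971 0.0954]
```

View pics/p12.png

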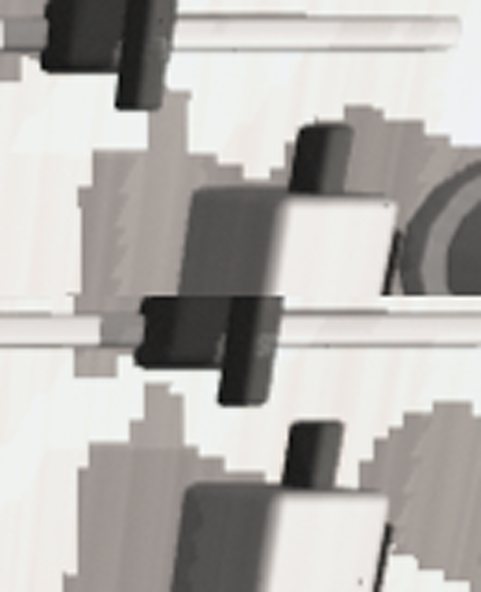

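Converted, -12 mm is -0.012, -11 mm is -0.011.

{"op": "carry_out", "data": {
  "motion": [
    [[0,0,0,0,-0.006,0,1],[0,0,0,0,-0.011,0,1],[0,0,0,0,-0.012,0,1],[0,0,0,0,-0.012,0,1],[0,0,0,0,-0.012,0,1],[0,0,0,0,-0.012,0,1],[0,0,0,0,-0.012,0,1]]
  ]
}}

```text
time: 22.65
tcp_pos: [0.4682, 0.0377, 0.1454]
ee_rot: [[-0.025, 1.0, 0.012], [1.0, 0.025, 0.003], [0.002, 0.013, -1.0]]
ft_force: [10.5, -1.9, -5.1]
opening: 0.132
grasp_force: 78.0
```

```bash
cat > runs.py <<'E'
import cv2,sys,numpy as np
g=cv2.cvtColor(cv2.imread(f'pics/{sys.argv[1]}.png'),cv2.COLOR_BGR2GRAY).astype(float)
def edge(r,a,b): # sub-pixel crossing between cols
    return a+(95-g[r,a])/(g[r,b]-g[r,a])*(b-a)
for r in range(100,134):
    d=g[r]<95; out=[]
    c=420
    while c<475:
        if d[c]:
            e=c
            while d[e]: e+=1
            if e-c>5: l=edge(r,c-1,c); h=edge(r,e-1,e); out.append((round(l,1),round(h,1),round((l+h)/2,1)))
            c=e
        c+=1
    print(r,out)
E
python3 pm.py p3; python3 runs.py p2|sed -n 1,24p; echo; python3 runs.py p3
```

```text
22.85 [0.4682 0.0377 0.1454] [-0.0246  0.9996  0.0124] [10.8856 -2.1507 -4.2599] 0.12849552218640453 78.0083441734314
pointer 0.69 [456.6, 114.7] [0.0653 0.1108 0.0954]
mark 0.62 [451.8, 110.4] [0.0676 0.1077 0.0954]
mark 0.22 [410.9, 196.0] [0.0184 0.092  0.0954]
100 [(np.float64(429.5), np.float64(442.0), np.float64(435.8))]
101 [(np.float64(429.6), np.float64(441.4), np.float64(435.5))]
102 [(np.float64(429.4), np.float64(441.2), np.float64(435.3))]
103 [(np.float64(429.0), np.float64(441.1), np.float64(435.0))]
104 [(np.float64(428.9), np.float64(441.1), np.float64(435.0))]
105 [(np.float64(428.8), np.float64(441.0), np.float64(434.9))]
106 [(np.float64(428.6), np.float64(441.1), np.float64(434.8))]
107 [(np.float64(428.6), np.float64(440.1), np.float64(434.3))]
108 [(np.float64(428.5), np.float64(440.3), np.float64(434.4))]
109 [(np.float64(429.7), np.float64(436.1), np.float64(432.9))]
110 []
111 []
112 []
113 []
114 [(np.float64(449.7), np.float64(460.4), np.float64(455.0))]
115 [(np.float64(448.3), np.float64(461.1), np.float64(454.7))]
116 [(np.float64(447.9), np.float64(459
[... 1723 characters left out ...]
]
124 [(np.float64(446.4), np.float64(457.2), np.float64(451.8))]
125 [(np.float64(446.0), np.float64(456.7), np.float64(451.3))]
126 [(np.float64(445.9), np.float64(457.0), np.float64(451.4))]
127 [(np.float64(445.7), np.float64(457.0), np.float64(451.4))]
128 [(np.float64(445.6), np.float64(455.9), np.float64(450.7))]
129 [(np.float64(445.5), np.float64(457.5), np.float64(451.5))]
130 [(np.float64(445.0), np.float64(458.1), np.float64(451.5))]
131 [(np.float64(422.5), np.float64(458.8), np.float64(440.6))]
132 [(np.float64(419.8), np.float64(445.5), np.float64(432.6)), (np.float64(446.6), np.float64(456.0), np.float64(451.3))]
133 [(np.float64(419.2), np.float64(442.4), np.float64(430.8))]
```

{"op": "carry_out", "data": {
  "motion": [
    [[0,0,0,0,-0.0014,0,1],[0,0,0,0,-0.0014,0,1],[0,0,0,0,-0.0014,0,1],[0,0,0,0,-0.0014,0,1]]
  ]
}}

```text
time: 23.45
tcp_pos: [0.4671, 0.0376, 0.1454]
ee_rot: [[-0.024, 1.0, 0.013], [1.0, 0.024, 0.003], [0.002, 0.013, -1.0]]
ft_force: [12.2, -3.2, -5.6]
opening: 0.133
grasp_force: 78.0
```

```bash
cat > gap.py <<'E'
from bore import *
# averaged pictures; left/right edges of both fins, fitted lines compared at row 112
for i in range(3): imaging.read_camera('wrist')
g=np.mean([cv2.cvtColor(imaging.read_camera('wrist')['color'],cv2.COLOR_BGR2GRAY).astype(float) for _ in range(8)],0)
s=manip.get_state();print(s['tcp_pos'],s['ft_force'],s['time'])
def row(r):
    c=np.where(g[r,430:475]<95)[0]+430; a,b=c[0],c[-1]
    f=lambda i,j:i+(95-g[r,i])/(g[r,j]-g[r,i])*(j-i)
    return f(a-1,a),f(b,b+1)
M=np.array([row(r) for r in range(101,108)]);P=np.array([row(r) for r in range(116,126)])
for k in (0,1):
    sl=np.polyfit(np.arange(116,126),P[:,k],1)
    d=np.polyval(sl,np.arange(101,108))-M[:,k]
    print(k,'slope',sl[0],'pointer-mark px',d.round(2),d.mean()*.553)
E
python3 gap.py
```

```text
[0.46705812 0.03765009 0.14540316] [11.15843719 -1.92703755 -4.58054213] 24.0
0 slope -0.17689197962536574 pointer-mark px [0.71 0.96 0.91 0.86 0.83 0.71 0.66] 0.4443948424179212
1 slope -0.2727635107734128 pointer-mark px [1.78 2.08 0.8  1.04 1.23 1.39 0.71] 0.7135294053181844
```

Converted, -0.5 mm is -0.0005.

{"op": "carry_out", "data": {
  "motion": [
    [[0,0,0,0,-0.0005,0,1],[0,0,0,0,-0.0005,0,1],[0,0,0,0,-0.0005,0,1],[0,0,0,0,-0.0005,0,1]]
  ]
}}

```text
time: 24.5
tcp_pos: [0.4668, 0.0376, 0.1454]
ee_rot: [[-0.024, 1.0, 0.013], [1.0, 0.024, 0.003], [0.002, 0.013, -1.0]]
ft_force: [12.7, -1.9, -6.0]
opening: 0.131
grasp_force: 78.0
```

```bash
python3 gap.py; python3 pm.py p5
```

```text
[0.46673766 0.03758562 0.14538753] [12.47838151 -2.01665148 -6.13522897] 25.05
0 slope -0.1634415248275295 pointer-mark px [ 0.16  0.06 -0.05 -0.09  0.16  0.13  0.1 ] 0.03710284028149232
1 slope -0.32883803065620415 pointer-mark px [1.33 2.   2.02 1.97 1.22 0.82 0.35] 0.7669828442665039
25.25 [0.4668 0.0376 0.1454] [-0.0243  0.9996  0.0132] [11.9438 -2.8136 -5.0306] 0.13369777265299793 78.0169951915741
pointer 0.68 [453.8, 116.5] [0.0643 0.1094 0.0954]
mark 0.75 [453.7, 113.4] [0.066  0.1091 0.0954]
```

```bash
python3 -c "
from bench import manip
print(manip.job_done())"
```

```text
the job is handed in; nothing more can be done
None
```

The job is handed in after about 25 s of robot time: both pins were lowered into their matching bores until they made contact at collar-on-deck height. The gripper is holding the slide with the pointer level with the mark to within about 0.3 mm by the wrist camera, but I viewed 11 pictures, one over the limit of 10.

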